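# Pulse spin: shut the centrifuge lid and hold the pulse key

### The arm

A 6-joint arm with a two-finger parallel gripper is mounted at the origin on the work surface. World frame = base frame: x ahead of the robot, y to its left, z up, the work surface at z = 0. Lengths are in m, angles in rad, forces in N, time in s.
With the tool pointing down it reaches from about 0.4 to 0.925 m from the base axis. Payload 3.4 kg.
Tool frame: the origin (TCP) lies at the centre of the arm's flange, where the gripper is bolted on; the fingertips stand 173 mm ahead of it and the grasp point (between the pads) lies 155 mm ahead of it; z points along the fingers, y is the direction in which the jaws open and shut (so a half turn about z gives the same grasp; the last joint's range is limited). The gripper opens to 85 mm and grips with 20 to 120 N. Pads are 22 mm wide; open, the fingers measure 114 mm over their backs; the gripper's body (76 mm by 85 mm) begins 54 mm behind the grasp point. The pads swing forward as they close: fully open they stand 13 mm farther back than shut.
Start: joints at [-1.266, 0.307, 1.506, -0, 1.328, -0.073], TCP at [0.213, -0.534, 0.405] pointing down, gripper open.
Joint ranges: [-3.12, 3.12], [-1.05, 2.28], [0.14, 2.33], [-1.42, 4.57], [0.1, 2.73], [-2.68, 2.68]. Speed limits (rad/s): [2.57, 2.57, 3.14, 3.14, 3.14, 3.14].

### API

Orientations are given as a unit quaternion [w, x, y, z].
In Python, from workcell import env gives the robot as it stands. The module is installed in compiled form; this text tells all that it offers.
- The arm moves only by the tool arm_command, never from a script. Its argument "series" is a list of rows, each an object of numbers: "dx", "dy", "dz": the shift along the tool's x, y, z in mm; "wx", "wy", "wz": the turn, a rotation vector about the tool's x, y, z in degrees; "jaw": the opening in per cent of the stroke, from 0 (shut) to 100 (fully open). In form: [{"dx": .., "dy": .., "dz": .., "wx": .., "wy": .., "wz": .., "jaw": ..}, ...]. A call has 1 to 12 rows; each row is the pose to reach, as a shift and turn from the pose commanded when the call began, along the tool's axes at that moment; what a row does not reach only later rows make up. A row lasts 1/8 s, in which the tool goes at most 62.5 mm and 10.7 degrees, less where a joint would pass 70% of its speed; a pose out of reach is approached as far as the arm can. A call with a gripper value outside its range is refused whole. The fingers move at their own pace and stop on an object; the grip force is fixed at half the most. Time passes only in rows, so rows that repeat a pose let the fingers close. It gives the time, the measured TCP pose, the force and the opening at its end, in the units of the state.
- env.get_state(): the state, without advancing time (a new reading comes with each control period).
- env.read_camera(name): name is "side" or "top" or "wrist"; returns the picture (480x640x3 uint8, red, green, blue); there is no depth.
- env.calibration(name): a dict with "fx", "fy", "cx", "cy" (pixels), "dist" ([k1, k2, p1, p2, k3] as OpenCV has them; the pictures are not rectified), "extrinsics" (4x4, takes a point from camera to world coordinates); the wrist camera has in their place "hand_eye" (4x4, takes a point from camera to tool coordinates, whose origin is the TCP and whose axes are the flange's). Camera axes: x right, y up, looking along -z (the intrinsics and any distortion apply to the point x, -y, -z); pixel columns grow to the right and rows downward; lengths in m; the calibration is good to about 2 mm. A picture is of the moment at which its call begins: read the wrist's pose just before it. calibration takes no time and is no camera call.
- env.sign_off(): hands the job in, once; it reports no verdict.
The state is a dict: "time": time; "joints": joint angles; "joint_velocities": joint speeds; "tau": joint torques, N m; "tcp_pos": TCP position; "eef_rot": TCP orientation; "wrist_force": force on the tool from outside, world axes, zero at the start; "moment": the same for the moment, N m; "grip_width": finger opening in m.
Only numpy, scipy, OpenCV 4.12 (cv2) and the standard library are available. Lean on these libraries where they do the work, as an engineer would, in place of code of your own. Each camera call takes 0.05 s, during which the arm holds its last target.

### The job

Give the samples already in the bench centrifuge's rotor a pulse spin: gently lower the open lid until it is fully shut (no slamming), and only then press the orange pulse key right down to its stop and keep it down for at least three seconds, firmly but without forcing it. The rotor spins only while the key is held, so finish with the key still held fully down and the lid shut; do not press the green or grey keys, and do not disturb the tube rack, bottle, pot or slide box standing around.

Things in the scene. Friction and masses are not known exactly. Their poses are not given: they have to be found in the camera images.
- centrifuge: White bench centrifuge, fixed, 300 mm deep (x) x 230 wide (y), deck 110 high. Origin: centre of its underside; x points from the front (key panel, robot side) to the rear (lid hinge), z up; turned up to 0.35 rad. The front 90 mm is a blue panel sloping 0.349 rad down to the front (75 mm high there); on it from left (+y): display, grey, green, orange key.
- lid (a joint): Lid angle in rad: 0 fully shut, grows as it opens upward about the level rear hinge (along the machine's y); starts open at 0.85 to 1.2, stop at 1.35. A stiff hinge (friction 0.45 N m) keeps the lid where it is left, shut too; 1 to 8 N at its edge moves it. It weighs about 350 g. Over 1.5 rad/s in the last 0.4 rad is a slam.
- lid_hinge (a point): Point on the lid's hinge axis, middle of its width, at the lid's underside (110 mm above the bench). The lid plate reaches 174 mm forward from it when shut, is 216 mm wide and 14 mm thick, its upper face 15 mm above the axis, with a clear round window, 104 mm across, set 4 mm into that face.
- lid_edge (a point): Middle of the front edge of the lid's blue grip lip, at the lip's upper face; 196 mm from the hinge axis along the lid and 13 mm out from it. Axes turn with the lid: x from the edge to the hinge, y along the edge, z out of the outer (upper) face. The lip is 100 mm wide (y), 10 mm thick and stands out 22 mm in front of the lid plate.
- pulse_key (a joint): Travel in m of the orange pulse key: 0 out, 0.006 at its stop; the spring takes 2 N to start and 8 N at the stop, and pushes the key back out when let go. It counts as held down from 0.0045; holding it with over 40 N is forcing it. It must not be pressed (over 0.002) while the lid is more than 0.05 rad open.
- pulse_top (a point): Centre of the top face of the orange key (round, 22 mm across, 10 mm proud of the panel when out). Its z axis points out of the panel, along which the key moves: up and tilted 0.349 rad towards the front; y as the machine's. The lid's lip, when shut, ends 34 mm behind it, its upper face 22 mm above it.
- start_key (a joint): Travel in m of the green start key (same size and spring, 52 mm to the left of the orange one): leave it alone.
- release_key (a joint): Travel in m of the grey lid release key (same size and spring, 96 mm to the left of the orange one): leave it alone.
- tube_rack: Bystander beside the machine: aluminium rack 200 x 70 mm with capped tubes, 95 mm high. Origin: centre of its underside; x along its length.
- reagent_bottle: Bystander: amber bottle with a blue cap, 60 mm across, 135 mm high. Origin: centre of its underside.
- sample_pot: Bystander: clear pot with a yellow cap, 54 mm across, 65 mm high. Origin: centre of its underside.
- slide_box: Bystander: blue and white slide box, 87 x 87 x 36 mm. Origin: centre of its underside.

How it is judged:
On the way, in this order (a step that is already met when the one before it is completed fails the run):
1. the lid is lowered fully shut (value of joint lid below 0.03 rad), for 0.2 s.
2. with the lid shut, the pulse key is kept down for three seconds, with no more than 40 N (value of joint lid below 0.03 rad and value of joint pulse_key above 0.0045 m and contact force between each of the arm, the fingers and centrifuge below 40 N), for 2.8 s.
At the end, for the whole second after the job is handed in: The robot is still holding the orange key at least 4.5 mm down (of 6 mm) with its own push of over 3 N and under 40 N, the lid is shut to within 0.03 rad, the other two keys are out (under 2 mm), and the four bystanders are within 20 mm of where they stood (all of step 2 and contact force between any of the arm, the fingers and centrifuge above 3 N and value of joint each of start_key, release_key below 0.002 m and distance of each of tube_rack, reagent_bottle, sample_pot, slide_box from where it was at the start of the episode below 0.02 m); the arm keeps its last pose, push and grip.
It fails at once if the pulse key is pressed (over 2 mm) while the lid is more than 0.05 rad open (value of joint pulse_key above 0.002 m and value of joint lid above 0.05 rad).
It fails at once if the lid is slammed: faster than 1.5 rad/s within the last 0.4 rad (value of joint lid below 0.4 rad and velocity of joint lid below -1.5 rad/s).
It fails at once if the green or grey key is pressed (over 2 mm) (value of joint any of start_key, release_key above 0.002 m).
It fails at once if a bystander is moved over 20 mm or tipped over 0.3 rad (distance of any of tube_rack, reagent_bottle, sample_pot, slide_box from where it was at the start of the episode above 0.02 m or angle between any of tube_rack, reagent_bottle, sample_pot, slide_box's own z axis and vertical above 0.3 rad).
It also fails if it takes over 56 s, if anything falls off the work surface, if the arm or the gripper's body presses on something with over 40 N, if the wrist force passes 120 N, or if a joint passes its speed limit or range.

## Working session

There is one attempt and no reset: what is moved stays moved. The work goes in short steps, Python scripts to look and compute and a tool call to move; the robot and the scene stay as the last step left them, time stands still between calls to the robot, and variables do not carry over. Pictures are saved under pics/ and viewed, and the job is handed in when it is done.

Besides the shell and the picture viewer there is one more tool, called after "Emit:" as a command line: name --argument value ..., lists and objects as JSON in quotes. arm_command: Moves the arm, as the interface text tells. Its arguments: {"type":"object","properties":{"series":{"type":"array","items":{"type":"object","properties":{"dx":{"type":"number"},"dy":{"type":"number"},"dz":{"type":"number"},"wx":{"type":"number"},"wy":{"type":"number"},"wz":{"type":"number"},"jaw":{"type":"number"}}}}},"required":["series"]}

```bash
mkdir -p pics
cat > h.py <<'E'
import numpy as np, cv2
from workcell import env
def snap(n,f):
    im=env.read_camera(n); cv2.imwrite(f'pics/{f}.png',im[:,:,::-1]); return im
E
python3 - <<'E'
from h import *
print(env.get_state())
for n in ['side','top']:
    snap(n,n+'0'); print(n,env.calibration(n))
print(env.calibration('wrist'))
E
```

```text
{'time': 0.0, 'joints': array([-1.26547929e+00,  3.07554167e-01,  1.50764691e+00,  2.46915998e-05,
        1.32840543e+00, -7.35023181e-02]), 'joint_velocities': array([-0.0016329 , -0.00058032,  0.00118232,  0.00123343,  0.00122984,
        0.00042323]), 'tau': array([-1.25934166e-03, -4.57548559e+01, -2.51915717e+01, -3.35998684e-04,
        1.32424693e-02,  3.66244507e-06]), 'tcp_pos': array([ 0.21252741, -0.53391886,  0.40380147]), 'eef_rot': array([-1.00155649e-03,  9.82115614e-01,  1.88276145e-01, -1.04547595e-04]), 'wrist_force': array([-0.37214567, -0.04048714,  0.20519296]), 'moment': array([-0.02232149, -0.03406201, -0.0063191 ]), 'grip_width': 0.08528556376122111}
side {'fx': 438.13786896095314, 'fy': 438.13786896095314, 'cx': 320.38595812778647, 'cy': 239.91441664301988, 'dist': array([-0.03835692,  0.        ,  0.        ,  0.        ,  0.        ]), 'extrinsics': array([[-0.86921228,  0.31489267, -0.38119892,  0.25952734],
       [-0.49407653, -0.52364868,  0.69403202,  0.62281198],
       [ 0.01893128,  0.7916026 ,  0.61074294,  0.67790737],
       [ 0.        ,  0.   
[... 321 characters left out ...]
3237996,  0.01316034, -0.02059736],
       [ 0.01752445,  0.13842314,  0.99021812,  1.08740592],
       [ 0.        ,  0.        ,  0.        ,  1.        ]])}
{'fx': 341.69039935843523, 'fy': 341.69039935843523, 'cx': 318.65160710244544, 'cy': 241.45230251203887, 'dist': array([-0.06338094,  0.        ,  0.        ,  0.        ,  0.        ]), 'hand_eye': array([[ 6.16350556e-04,  9.60529915e-01,  2.78176029e-01,
         7.04039430e-02],
       [ 9.99999717e-01, -7.11894861e-04,  2.42457732e-04,
         1.03125721e-03],
       [ 4.30919990e-04,  2.78175800e-01, -9.60530082e-01,
         2.95789028e-02],
       [ 0.00000000e+00,  0.00000000e+00,  0.00000000e+00,
         1.00000000e+00]])}
```

View pics/top0.png

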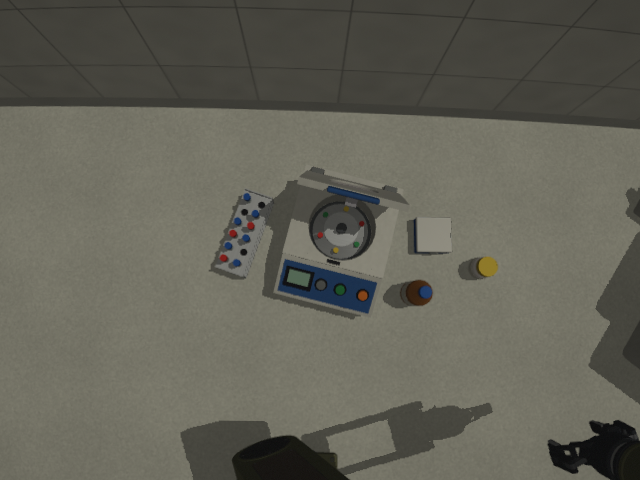

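View pics/side0.png

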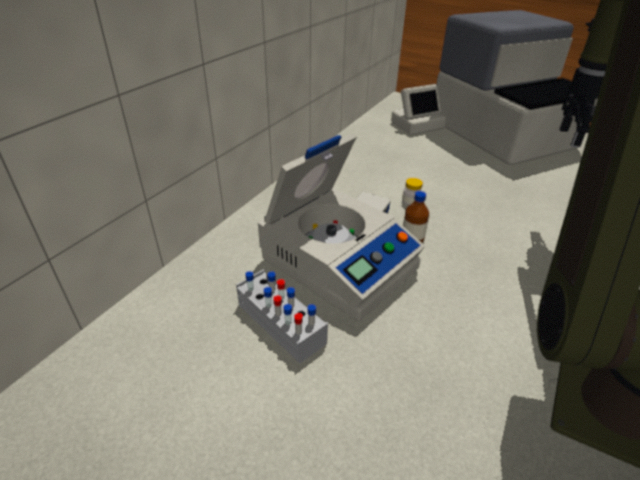

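Run:
```python
import cv2
a=cv2.imread('pics/top0.png')[150:330,260:440]; cv2.imwrite('pics/tc.png',cv2.resize(a,None,fx=3.3,fy=3.3,interpolation=cv2.INTER_CUBIC))
a=cv2.imread('pics/side0.png')[120:320,240:450]; cv2.imwrite('pics/sc.png',cv2.resize(a,None,fx=3,fy=3,interpolation=cv2.INTER_CUBIC))
```

```text
(no output)
```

View pics/tc.png

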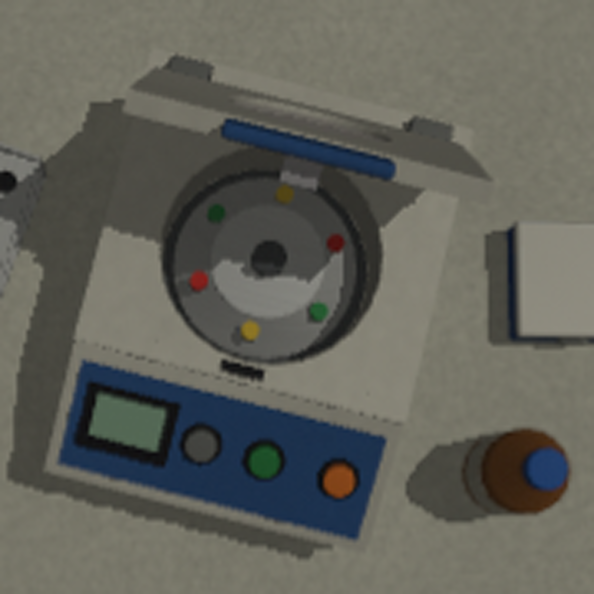

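View pics/sc.png

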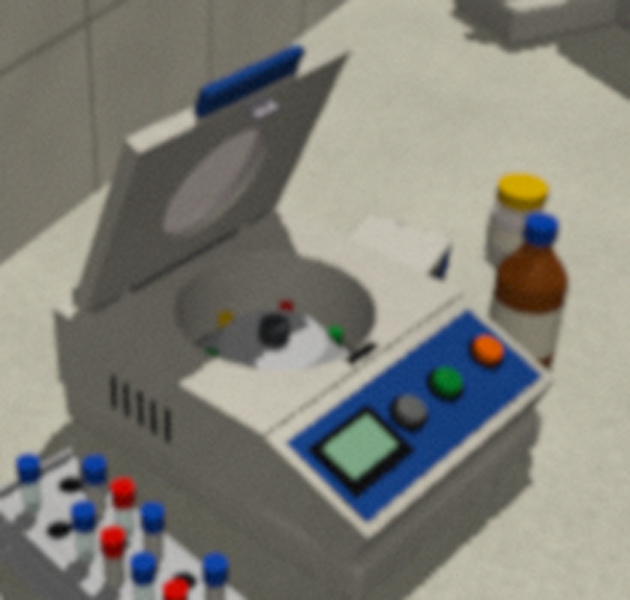

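```bash
cat >> h.py <<'E'
def proj(n,P):
    c=env.calibration(n); E=c['extrinsics']; P=np.atleast_2d(P)
    q=(P-E[:3,3])@E[:3,:3]; q=q*[1,-1,-1]
    K=np.array([[c['fx'],0,c['cx']],[0,c['fy'],c['cy']],[0,0,1]])
    return cv2.projectPoints(q.reshape(-1,1,3),np.zeros(3),np.zeros(3),K,np.array(c['dist']))[0].reshape(-1,2)
def mach(p,ox,oy,yaw):  # points rel. to orange key top-> world (z absolute)
    p=np.atleast_2d(p); c,s=np.cos(yaw),np.sin(yaw)
    return np.c_[ox+c*p[:,0]-s*p[:,1], oy+s*p[:,0]+c*p[:,1], p[:,2]]
def lidp(th,d,y,h,ymid): # d along lid from hinge, h out of it
    hx=.034+.196
    return [hx-d*np.cos(th)+h*np.sin(th)*1, ymid+y, .110+d*np.sin(th)+h*np.cos(th)]
E
python3 - <<'E'
from h import *
from scipy.optimize import least_squares
T=lambda l:(np.array(l)+.5)/3.3-.5+[260,150]
S=lambda l:(np.array(l)+.5)/3-.5+[240,120]
kt=T([(338,480),(264,461),(201,444)]); ks=S([(488,349),(446,381),(409,411)])
keys=[(0,0,.101),(0,.052,.101),(0,.096,.101)]
lt=T([(222,130),(395,170)]); ls=S([(198,95),(300,48)])
def lip(v):
    th,ym=v[3:5]
    return [lidp(th,.196,.05,.008,ym),lidp(th,.196,-.05,.008,ym)]
def r(v,full=False):
    K=mach(keys,*v[:3]); L=mach(lip(v),*v[:3])
    return np.concatenate([(proj('top',K)-kt).ravel(),(proj('side',K)-ks).ravel(),(proj('top',L)-lt).ravel(),(proj('side',L)-ls).ravel()])
s=least_squares(r,[.45,-.12,-.2,1.,.07],x_scale=.1)
print(s.x); print(s.fun.reshape(-1,2).round(1))
v=s.x
for n in ['top','side']:
    im=cv2.imread(f'pics/{n}0.png')
    ym=v[4];th=v[3]
    pts=list(keys)+lip(v)+[(-.042,ym+.115,.075),(-.042,ym-.115,.075),(.258,ym-.115,.11),(.258,ym+.115,.11)]
    pts+=[lidp(th,.174,y,h,ym) for y in(.108,-.108) for h in (.001,.015)]
    for p in proj(n,mach(pts,*v[:3])):
        cv2.drawMarker(im,tuple(int(round(t)) for t in p),(255,0,255),0,5)
    a=im[150:330,260:440] if n=='top' else im[120:320,240:450]
    cv2.imwrite(f'pics/ov_{n}.png',cv2.resize(a,None,fx=3,fy=3,interpolation=cv2.INTER_CUBIC))
E
```

```text
[ 0.47428307 -0.14159689 -0.22052772  1.1880058   0.08167601]
[[-0.5  0.2]
 [-0.8  0.1]
 [-0.9  0.3]
 [-0.3 -1.2]
 [ 0.1 -1.2]
 [ 0.1 -1.7]
 [-1.  -0.7]
 [-0.7  0.6]
 [ 1.3 -1.4]
 [ 0.3 -1. ]]
```

View pics/ov_top.png

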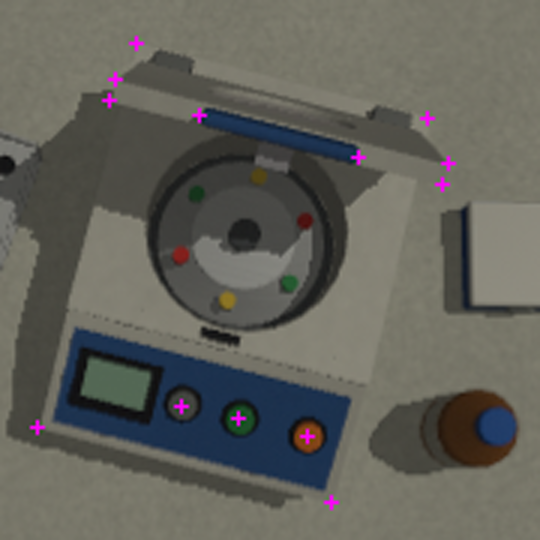

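View pics/ov_side.png

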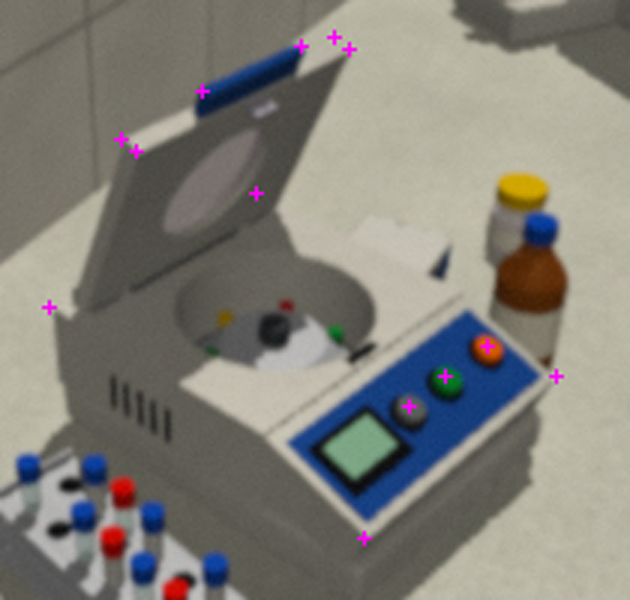

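```bash
cat >> h.py <<'E'
from scipy.spatial.transform import Rotation as R
M=(0.4743,-0.1416,-0.2205); YM=.0817
def cur():
    s=env.get_state(); q=s['eef_rot']; return s['tcp_pos'],R.from_quat([q[1],q[2],q[3],q[0]])
def rot(tilt=0): # tool x along machine x, z down; tilt: fingers lean rearward
    c,s=np.cos(M[2]),np.sin(M[2])
    B=R.from_matrix(np.array([[c,s,0],[s,-c,0],[0,0,-1.]]).T)
    return B*R.from_rotvec([0,tilt,0])
def tcp(tip,tilt=0): # tip: machine coords rel key
    return mach(tip,*M)[0]-.173*rot(tilt).as_matrix()[:,2]
def rows(tgts,p0,R0):
    for p,Rt in tgts:
        d=R0.inv().apply(p-p0)*1000; w=np.degrees((R0.inv()*Rt).as_rotvec())
        print(d.round(1),w.round(1))
E
python3 - <<'E'
from h import *
p,q=cur()
a=tcp((.226,.0817,.37)); 
print(a, tcp((.226,.0817,.28)), rot(.349).as_matrix()[:,2])
rows([(a,rot())],p,q)
E
```

```text
[ 0.71269736 -0.11130827  0.543     ] [ 0.71269736 -0.11130827  0.453     ] [ 0.33367884 -0.07479227 -0.93971514]
[ 621.  -208.  -138.7] [-0.1  0.  34.3]
```

Emit:
arm_command --series '[{"dz": -60,"jaw": 0},{"dz": -110,"jaw": 0},{"dx": 40,"dy": -13,"dz": -139,"wz": 4,"jaw": 0},{"dx": 95,"dy": -32,"dz": -139,"wz": 9,"jaw": 0},{"dx": 150,"dy": -50,"dz": -139,"wz": 14,"jaw": 0},{"dx": 205,"dy": -69,"dz": -139,"wz": 19,"jaw": 0},{"dx": 260,"dy": -87,"dz": -139,"wz": 24,"jaw": 0},{"dx": 315,"dy": -105,"dz": -139,"wz": 29,"jaw": 0},{"dx": 370,"dy": -124,"dz": -139,"wz": 34.3,"jaw": 0},{"dx": 425,"dy": -142,"dz": -139,"wz": 34.3,"jaw": 0},{"dx": 480,"dy": -161,"dz": -139,"wz": 34.3,"jaw": 0},{"dx": 520,"dy": -174,"dz": -139,"wz": 34.3,"jaw": 0}]'

```text
schema error: expected keys dx, dy, dz, wx, wy, wz, jaw
```

Run:
```python
from h import *
p,q=cur(); s=env.get_state(); print(s['time'],s['joints'],s['wrist_force'],s['grip_width'])
rows([(tcp((.226,.0817,.37)),rot()),(tcp((.226,.0817,.28)),rot())],p,q)
```

```text
0.1 [-1.26549158e+00  3.07503601e-01  1.50753416e+00 -1.20611624e-05
  1.32841249e+00 -7.35153360e-02] [-0.20634281 -0.15044154  0.32924386] 0.0852500055488464
[ 621.  -208.  -138.7] [-0.1  0.  34.3]
[ 621.  -207.8  -48.7] [-0.1  0.  34.3]
```

All keys are required in each row.

Emit:
arm_command --series '[{"dx": 0,"dy": 0,"dz": -60,"wx": 0,"wy": 0,"wz": 0,"jaw": 0},{"dx": 0,"dy": 0,"dz": -110,"wx": 0,"wy": 0,"wz": 0,"jaw": 0},{"dx": 40,"dy": -13,"dz": -139,"wx": 0,"wy": 0,"wz": 4,"jaw": 0},{"dx": 95,"dy": -32,"dz": -139,"wx": 0,"wy": 0,"wz": 9,"jaw": 0},{"dx": 150,"dy": -50,"dz": -139,"wx": 0,"wy": 0,"wz": 14,"jaw": 0},{"dx": 205,"dy": -69,"dz": -139,"wx": 0,"wy": 0,"wz": 19,"jaw": 0},{"dx": 260,"dy": -87,"dz": -139,"wx": 0,"wy": 0,"wz": 24,"jaw": 0},{"dx": 315,"dy": -105,"dz": -139,"wx": 0,"wy": 0,"wz": 29,"jaw": 0},{"dx": 370,"dy": -124,"dz": -139,"wx": 0,"wy": 0,"wz": 34.3,"jaw": 0},{"dx": 425,"dy": -142,"dz": -139,"wx": 0,"wy": 0,"wz": 34.3,"jaw": 0},{"dx": 480,"dy": -161,"dz": -139,"wx": 0,"wy": 0,"wz": 34.3,"jaw": 0},{"dx": 520,"dy": -174,"dz": -139,"wx": 0,"wy": 0,"wz": 34.3,"jaw": 0}]'

```text
time: 1.6
tcp_pos: [0.6331, -0.1782, 0.5428]
eef_rot: [-0.0, 0.994, -0.109, -0.001]
wrist_force: [0.6, -1.1, 0.1]
grip_width: 0.0004
```

Run:
```python
from h import *
p,q=cur(); s=env.get_state(); print(s['time'],s['joints'],s['wrist_force'],s['grip_width'])
rows([(tcp((.226,.0817,.37)),rot()),(tcp((.226,.0817,.28)),rot())],p,q)
```

```text
1.6 [-3.38752742e-01  3.62970957e-01  1.08183684e+00  3.60964838e-04
  1.69805048e+00  1.45028068e+00] [ 0.64170883 -1.08999784  0.08772873] 0.0003836019459106506
[ 63.3 -82.6  -0.2] [-0.   0.1  0.1]
[ 63.4 -82.5  89.8] [-0.   0.1  0.1]
```

Emit:
arm_command --series '[{"dx": 32,"dy": -41,"dz": 0,"wx": 0,"wy": 0,"wz": 0,"jaw": 0},{"dx": 63,"dy": -82,"dz": 0,"wx": 0,"wy": 0,"wz": 0,"jaw": 0},{"dx": 63,"dy": -82,"dz": 45,"wx": 0,"wy": 0,"wz": 0,"jaw": 0},{"dx": 63,"dy": -82,"dz": 90,"wx": 0,"wy": 0,"wz": 0,"jaw": 0},{"dx": 63,"dy": -82,"dz": 90,"wx": 0,"wy": 0,"wz": 0,"jaw": 0},{"dx": 63,"dy": -82,"dz": 90,"wx": 0,"wy": 0,"wz": 0,"jaw": 0}]'

```text
time: 2.35
tcp_pos: [0.7112, -0.1142, 0.4551]
eef_rot: [0.0, 0.994, -0.11, 0.001]
wrist_force: [0.7, 0.3, -0.4]
grip_width: -0.0002
```

Run:
```python
from h import *
p,q=cur(); s=env.get_state(); print(s['time'],s['joints'],s['wrist_force'],p)
L=[]
for th in np.r_[1.19,1.1:0.001:-.1,.03,0,-.02]:
    x,y,z=lidp(th,.17,0,.015,YM)
    L.append((tcp((x+.011,YM,z)),rot()))
rows(L,p,q)
a=snap('side','s2')
b=a[120:320,240:450]; cv2.imwrite('pics/s2c.png',cv2.resize(b[:,:,::-1],None,fx=3,fy=3))
```

```text
2.35 [-2.17876941e-01  4.86993881e-01  1.08730435e+00 -4.18513368e-06
  1.56572384e+00  1.57291517e+00] [ 0.70361496  0.29193709 -0.41349914] [ 0.71119102 -0.11423049  0.45508228]
[-33.4  -3.2   8.6] [ 0.  -0.1  0. ]
[-47.9  -3.2  13.7] [ 0.  -0.1  0. ]
[-63.4  -3.2  20.8] [ 0.  -0.1  0. ]
[-78.1  -3.2  29.5] [ 0.  -0.1  0. ]
[-91.9  -3.2  39.5] [ 0.  -0.1  0. ]
[-104.6   -3.2   50.9] [ 0.  -0.1  0. ]
[-116.1   -3.2   63.5] [ 0.  -0.1  0. ]
[-126.3   -3.2   77.2] [ 0.  -0.1  0. ]
[-135.1   -3.2   91.9] [ 0.  -0.1  0. ]
[-142.3   -3.3  107.3] [ 0.  -0.1  0. ]
[-148.    -3.3  123.4] [ 0.  -0.1  0. ]
[-152.    -3.3  139.9] [ 0.  -0.1  0. ]
[-153.9   -3.3  151.7] [ 0.  -0.1  0. ]
[-154.4   -3.3  156.8] [ 0.  -0.1  0. ]
[-154.7   -3.3  160.2] [ 0.  -0.1  0. ]
```

View pics/s2c.png

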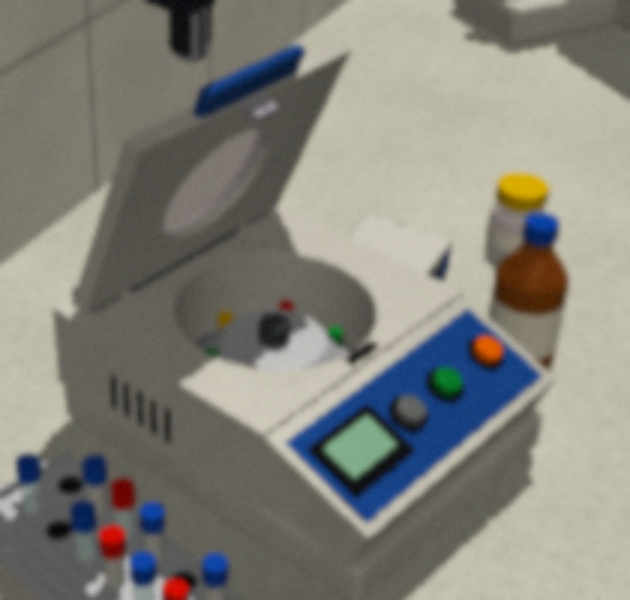

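Run:
```python
from h import *
p,q=cur(); t=p+.173*q.as_matrix()[:,2]; print(t)
print((proj('side',[t,t+[0,0,.05]])-[240,120])*3, proj('top',[t]))
snap('top','t2')
```

```text
[ 0.71204584 -0.11451196  0.28329657]
[[189.40140064  53.23812586]
 [189.07691958 -14.85458344]] [[361.01148201 166.08187425]]
```

View pics/t2.png

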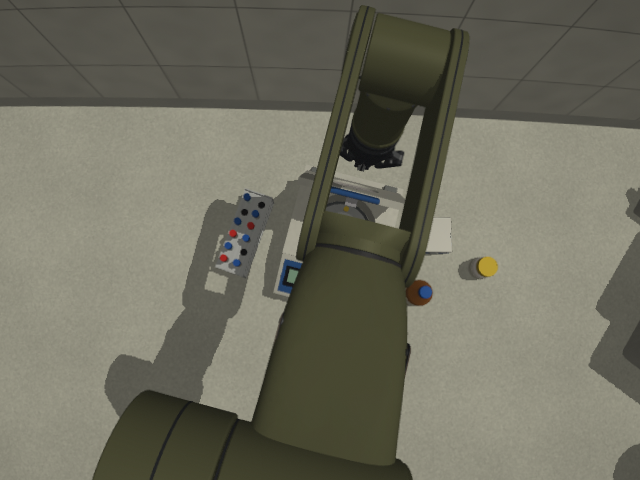

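Emit:
arm_command --series '[{"dx": -17,"dy": -3,"dz": 5,"wx": 0,"wy": 0,"wz": 0,"jaw": 0},{"dx": -33,"dy": -3,"dz": 9,"wx": 0,"wy": 0,"wz": 0,"jaw": 0},{"dx": -41,"dy": -3,"dz": 11,"wx": 0,"wy": 0,"wz": 0,"jaw": 0},{"dx": -48,"dy": -3,"dz": 14,"wx": 0,"wy": 0,"wz": 0,"jaw": 0},{"dx": -56,"dy": -3,"dz": 17,"wx": 0,"wy": 0,"wz": 0,"jaw": 0},{"dx": -63,"dy": -3,"dz": 21,"wx": 0,"wy": 0,"wz": 0,"jaw": 0},{"dx": -71,"dy": -3,"dz": 25,"wx": 0,"wy": 0,"wz": 0,"jaw": 0},{"dx": -78,"dy": -3,"dz": 30,"wx": 0,"wy": 0,"wz": 0,"jaw": 0},{"dx": -85,"dy": -3,"dz": 35,"wx": 0,"wy": 0,"wz": 0,"jaw": 0},{"dx": -92,"dy": -3,"dz": 40,"wx": 0,"wy": 0,"wz": 0,"jaw": 0},{"dx": -98,"dy": -3,"dz": 45,"wx": 0,"wy": 0,"wz": 0,"jaw": 0},{"dx": -105,"dy": -3,"dz": 51,"wx": 0,"wy": 0,"wz": 0,"jaw": 0}]'

```text
time: 3.95
tcp_pos: [0.6088, -0.0881, 0.4022]
eef_rot: [-0.0, 0.994, -0.11, 0.0]
wrist_force: [2.5, -0.2, 0.3]
grip_width: 0.0002
```

```bash
cat > lid.py <<'E'
from h import *
p,q=cur(); s=env.get_state(); print(s['time'],s['wrist_force'],p)
L=[]
for th in np.r_[.7:0.001:-.05,.02,0,-.02]:
    x,y,z=lidp(th,.17,0,.015,YM)
    L.append((tcp((x+.011,YM,z)),rot()))
rows(L,p,q)
E
python3 - <<'E'
exec(open('lid.py').read())
a=snap('side','s3')
b=a[120:320,240:450]; cv2.imwrite('pics/s3c.png',cv2.resize(b[:,:,::-1],None,fx=3,fy=3))
E
```

```text
3.95 [ 2.50140587 -0.18949038  0.26696414] [ 0.60883913 -0.08813452  0.40220493]
[ 1.1 -0.1 -1.8] [-0. -0.  0.]
[-4.8 -0.1  4.4] [-0. -0.  0.]
[-10.4  -0.1  10.8] [-0. -0.  0.]
[-15.7  -0.1  17.6] [-0. -0.  0.]
[-20.6  -0.1  24.5] [-0. -0.  0.]
[-25.2  -0.1  31.7] [-0. -0.  0.]
[-29.3  -0.1  39.2] [-0. -0.  0.]
[-33.2  -0.1  46.8] [-0. -0.  0.]
[-36.6  -0.1  54.6] [-0. -0.  0.]
[-39.6  -0.1  62.6] [-0. -0.  0.]
[-42.3  -0.1  70.7] [-0. -0.  0.]
[-44.5  -0.1  78.9] [-0. -0.  0.]
[-46.3  -0.1  87.3] [-0. -0.  0.]
[-47.7  -0.1  95.7] [-0. -0.  0.]
[-4.830e+01 -1.000e-01  1.008e+02] [-0. -0.  0.]
[-4.860e+01 -1.000e-01  1.042e+02] [-0. -0.  0.]
[-4.890e+01 -1.000e-01  1.076e+02] [-0. -0.  0.]
```

View pics/s3c.png

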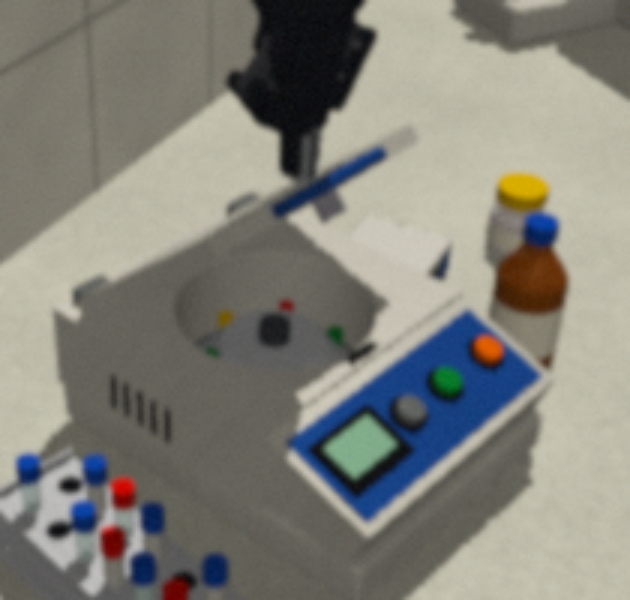

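The lid follows the finger as planned (angle about 0.65 to 0.7; lip at crop (280,210)–(383,153)). I'll continue the arc at about 0.4 rad/s.

Emit:
arm_command --series '[{"dx": -5,"dy": 0,"dz": 4,"wx": 0,"wy": 0,"wz": 0,"jaw": 0},{"dx": -10,"dy": 0,"dz": 11,"wx": 0,"wy": 0,"wz": 0,"jaw": 0},{"dx": -16,"dy": 0,"dz": 18,"wx": 0,"wy": 0,"wz": 0,"jaw": 0},{"dx": -21,"dy": 0,"dz": 25,"wx": 0,"wy": 0,"wz": 0,"jaw": 0},{"dx": -25,"dy": 0,"dz": 32,"wx": 0,"wy": 0,"wz": 0,"jaw": 0},{"dx": -29,"dy": 0,"dz": 39,"wx": 0,"wy": 0,"wz": 0,"jaw": 0},{"dx": -33,"dy": 0,"dz": 47,"wx": 0,"wy": 0,"wz": 0,"jaw": 0},{"dx": -37,"dy": 0,"dz": 55,"wx": 0,"wy": 0,"wz": 0,"jaw": 0},{"dx": -40,"dy": 0,"dz": 63,"wx": 0,"wy": 0,"wz": 0,"jaw": 0},{"dx": -42,"dy": 0,"dz": 71,"wx": 0,"wy": 0,"wz": 0,"jaw": 0},{"dx": -44,"dy": 0,"dz": 79,"wx": 0,"wy": 0,"wz": 0,"jaw": 0},{"dx": -45,"dy": 0,"dz": 84,"wx": 0,"wy": 0,"wz": 0,"jaw": 0}]'

```text
time: 5.5
tcp_pos: [0.5648, -0.0783, 0.318]
eef_rot: [-0.0, 0.994, -0.11, -0.0]
wrist_force: [-0.7, -0.2, 0.8]
grip_width: 0.0001
```

Run:
```python
exec(open('lid.py').read())
a=snap('side','s4')
b=a[120:320,240:450]; cv2.imwrite('pics/s4c.png',cv2.resize(b[:,:,::-1],None,fx=3,fy=3))
```

```text
5.5 [-0.69628711 -0.16330123  0.79771388] [ 0.56475236 -0.07832009  0.31796846]
[ 46.1  -0.1 -86.1] [-0.   0.1  0. ]
[ 40.2  -0.1 -79.9] [-0.   0.1  0. ]
[ 34.7  -0.1 -73.4] [-0.   0.1  0. ]
[ 29.4  -0.2 -66.7] [-0.   0.1  0. ]
[ 24.5  -0.2 -59.7] [-0.   0.1  0. ]
[ 20.   -0.2 -52.5] [-0.   0.1  0. ]
[ 15.8  -0.2 -45.1] [-0.   0.1  0. ]
[ 12.   -0.2 -37.4] [-0.   0.1  0. ]
[  8.6  -0.2 -29.6] [-0.   0.1  0. ]
[  5.6  -0.2 -21.6] [-0.   0.1  0. ]
[  2.9  -0.2 -13.5] [-0.   0.1  0. ]
[ 0.7 -0.2 -5.3] [-0.   0.1  0. ]
[-1.1 -0.2  3.1] [-0.   0.1  0. ]
[-2.4 -0.2 11.5] [-0.   0.1  0. ]
[-3.1 -0.2 16.6] [-0.   0.1  0. ]
[-3.4 -0.2 20. ] [-0.   0.1  0. ]
[-3.7 -0.2 23.4] [-0.   0.1  0. ]
```

View pics/s4c.png

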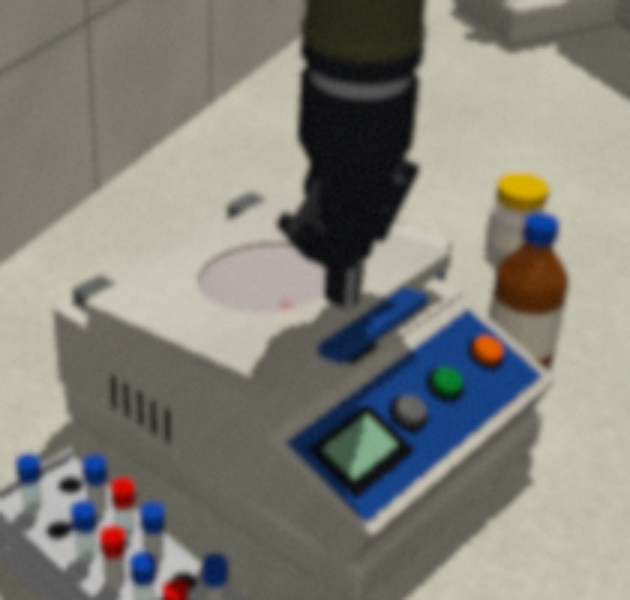

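Emit:
arm_command --series '[{"dx": -1,"dy": 0,"dz": 3,"wx": 0,"wy": 0,"wz": 0,"jaw": 0},{"dx": -2,"dy": 0,"dz": 6,"wx": 0,"wy": 0,"wz": 0,"jaw": 0},{"dx": -2,"dy": 0,"dz": 9,"wx": 0,"wy": 0,"wz": 0,"jaw": 0},{"dx": -3,"dy": 0,"dz": 12,"wx": 0,"wy": 0,"wz": 0,"jaw": 0},{"dx": -3,"dy": 0,"dz": 14,"wx": 0,"wy": 0,"wz": 0,"jaw": 0},{"dx": -3,"dy": 0,"dz": 16,"wx": 0,"wy": 0,"wz": 0,"jaw": 0},{"dx": -3,"dy": 0,"dz": 17,"wx": 0,"wy": 0,"wz": 0,"jaw": 0},{"dx": -3,"dy": 0,"dz": 17,"wx": 0,"wy": 0,"wz": 0,"jaw": 0}]'

```text
time: 6.55
tcp_pos: [0.562, -0.0777, 0.3015]
eef_rot: [-0.0, 0.994, -0.11, -0.0]
wrist_force: [0.1, 0.5, 0.3]
grip_width: 0.0001
```

Emit:
arm_command --series '[{"dx": 0,"dy": 0,"dz": 1,"wx": 0,"wy": 0,"wz": 0,"jaw": 0},{"dx": 0,"dy": 0,"dz": 1,"wx": 0,"wy": 0,"wz": 0,"jaw": 0}]'

```text
time: 6.8
tcp_pos: [0.562, -0.0777, 0.3006]
eef_rot: [-0.0, 0.994, -0.11, -0.0]
wrist_force: [-0.4, 0.1, 0.7]
grip_width: 0.0002
```

Emit:
arm_command --series '[{"dx": 0,"dy": 0,"dz": 1,"wx": 0,"wy": 0,"wz": 0,"jaw": 0},{"dx": 0,"dy": 0,"dz": 1,"wx": 0,"wy": 0,"wz": 0,"jaw": 0}]'

```text
time: 7.05
tcp_pos: [0.5621, -0.0777, 0.2996]
eef_rot: [-0.0, 0.994, -0.11, -0.0]
wrist_force: [-0.3, 0.2, -0.9]
grip_width: 0.0002
```

Emit:
arm_command --series '[{"dx": 0,"dy": 0,"dz": 1,"wx": 0,"wy": 0,"wz": 0,"jaw": 0},{"dx": 0,"dy": 0,"dz": 1,"wx": 0,"wy": 0,"wz": 0,"jaw": 0}]'

```text
time: 7.3
tcp_pos: [0.5621, -0.0777, 0.299]
eef_rot: [0.0, 0.994, -0.11, 0.0]
wrist_force: [-0.7, -0.7, 2.8]
grip_width: 0.0002
```

Emit:
arm_command --series '[{"dx": 0,"dy": 0,"dz": 1,"wx": 0,"wy": 0,"wz": 0,"jaw": 0},{"dx": 0,"dy": 0,"dz": 1,"wx": 0,"wy": 0,"wz": 0,"jaw": 0}]'

```text
time: 7.55
tcp_pos: [0.562, -0.0777, 0.2989]
eef_rot: [0.0, 0.994, -0.11, 0.0]
wrist_force: [-3.0, 1.2, 9.5]
grip_width: 0.0001
```

Emit:
arm_command --series '[{"dx": 0,"dy": 0,"dz": 1,"wx": 0,"wy": 0,"wz": 0,"jaw": 0},{"dx": 0,"dy": 0,"dz": 1,"wx": 0,"wy": 0,"wz": 0,"jaw": 0}]'

```text
time: 7.8
tcp_pos: [0.5619, -0.0777, 0.2988]
eef_rot: [0.0, 0.994, -0.11, 0.001]
wrist_force: [-4.5, 0.9, 14.4]
grip_width: 0.0002
```

Emit:
arm_command --series '[{"dx": 0,"dy": 0,"dz": -15,"wx": 0,"wy": 0,"wz": 0,"jaw": 0},{"dx": 0,"dy": 0,"dz": -50,"wx": 0,"wy": 0,"wz": 0,"jaw": 0},{"dx": 0,"dy": 0,"dz": -80,"wx": 0,"wy": 0,"wz": 0,"jaw": 0},{"dx": 0,"dy": 0,"dz": -80,"wx": 0,"wy": 0,"wz": 0,"jaw": 0},{"dx": 0,"dy": 0,"dz": -80,"wx": 0,"wy": 0,"wz": 0,"jaw": 0}]'

```text
time: 8.43
tcp_pos: [0.5618, -0.0776, 0.3762]
eef_rot: [-0.0, 0.994, -0.11, -0.0]
wrist_force: [0.0, 0.1, -1.4]
grip_width: 0.0004
```

Run:
```python
from h import *
p,q=cur(); snap('wrist','w5'); np.savez('w5.npz',p=p,q=q.as_quat())
c=env.calibration('wrist'); H=c['hand_eye']; E=np.eye(4);E[:3,:3]=q.as_matrix();E[:3,3]=p;E=E@H
K=mach([(0,0,.101),(0,.052,.101),(0,.096,.101)],*M)
x=((K-E[:3,3])@E[:3,:3])*[1,-1,-1]
Km=np.array([[c['fx'],0,c['cx']],[0,c['fy'],c['cy']],[0,0,1]])
print(cv2.projectPoints(x.reshape(-1,1,3),np.zeros(3),np.zeros(3),Km,c['dist'])[0].reshape(-1,2))
a=snap('side','s5'); b=a[120:320,240:450]; cv2.imwrite('pics/s5c.png',cv2.resize(b[:,:,::-1],None,fx=3,fy=3))
```

```text
[[417.57713903 325.43076636]
 [353.85721433 325.74724822]
 [299.53089076 325.71601119]]
```

View pics/w5.png

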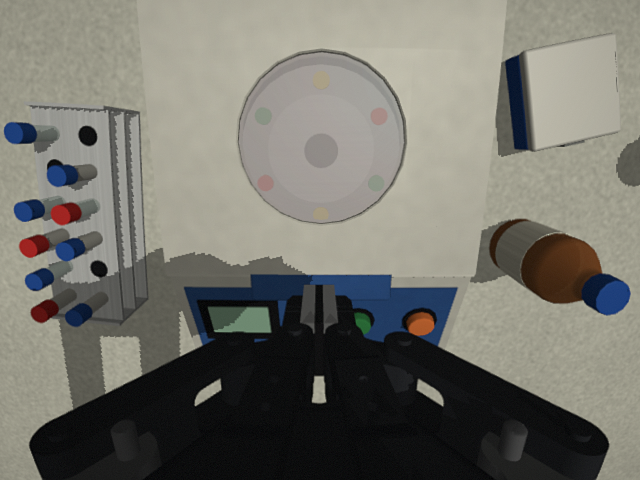

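View pics/s5c.png

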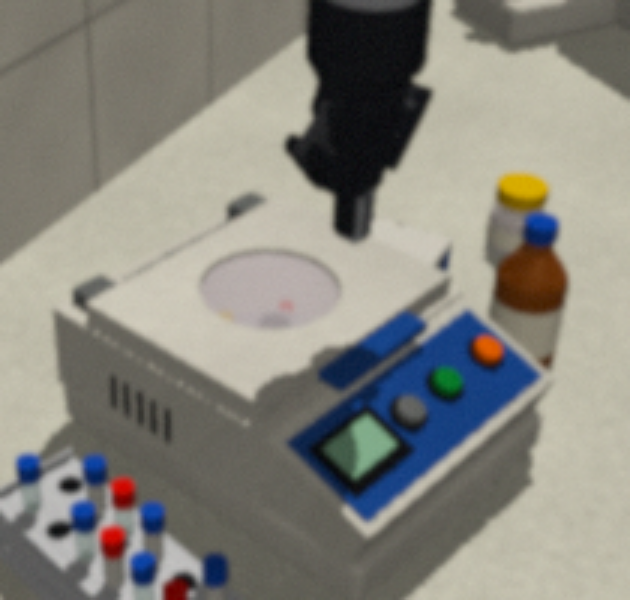

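Run:
```python
from h import *
d=np.load('w5.npz');p=d['p'];q=R.from_quat(d['q'])
c=env.calibration('wrist'); H=c['hand_eye']; E=np.eye(4);E[:3,:3]=q.as_matrix();E[:3,3]=p;E=E@H
P=mach([(.034,YM+.05,.123),(.034,YM-.05,.123)]+[(0,0,.101)],*M)
x=((P-E[:3,3])@E[:3,:3])*[1,-1,-1]; Km=np.array([[c['fx'],0,c['cx']],[0,c['fy'],c['cy']],[0,0,1]])
print(cv2.projectPoints(x.reshape(-1,1,3),np.zeros(3),np.zeros(3),Km,c['dist'])[0].reshape(-1,2))
p,q=cur()
for h in (.06,.02):
  t=np.array([-h*np.sin(.349),0,.101+h*np.cos(.349)]); rows([(tcp(t,.349),rot(.349))],p,q)
b=cv2.imread('pics/w5.png')[270:350,240:480]; cv2.imwrite('pics/w5c.png',cv2.resize(b,None,fx=3.3,fy=3.3))
```

```text
[[247.62088475 299.32053755]
 [386.51234867 299.51862429]
 [417.57697489 325.4298304 ]]
[-150.8   81.4   55.8] [-0.  20.2  0. ]
[-137.    81.4   93.3] [-0.  20.2  0. ]
```

View pics/w5c.png

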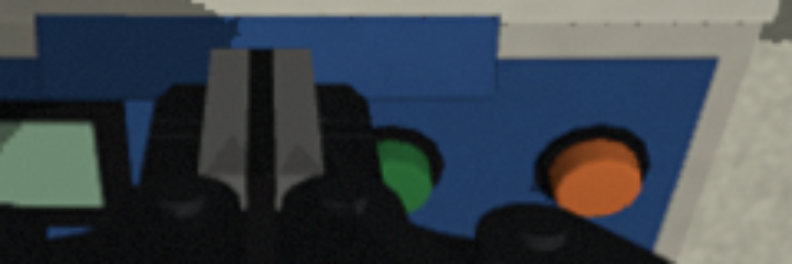

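Emit:
arm_command --series '[{"dx": -40,"dy": 22,"dz": 0,"wx": 0,"wy": 5,"wz": 0,"jaw": 0},{"dx": -80,"dy": 45,"dz": 5,"wx": 0,"wy": 10,"wz": 0,"jaw": 0},{"dx": -115,"dy": 65,"dz": 20,"wx": 0,"wy": 15,"wz": 0,"jaw": 0},{"dx": -151,"dy": 83,"dz": 56,"wx": 0,"wy": 20,"wz": 0,"jaw": 0},{"dx": -151,"dy": 83,"dz": 56,"wx": 0,"wy": 20,"wz": 0,"jaw": 0},{"dx": -151,"dy": 83,"dz": 56,"wx": 0,"wy": 20,"wz": 0,"jaw": 0}]'

```text
time: 9.28
tcp_pos: [0.3964, -0.126, 0.3202]
eef_rot: [0.019, 0.979, -0.109, 0.172]
wrist_force: [1.3, -1.2, 1.5]
grip_width: -0.0001
```

Run:
```python
from h import *
p,q=cur(); s=env.get_state(); print(s['time'],s['joints'],s['wrist_force'])
for h in (.06,.02,0,-.006):
  t=np.array([-h*np.sin(.349),-.0013,.101+h*np.cos(.349)]); rows([(tcp(t,.349),rot(.349))],p,q)
snap('wrist','w6')
a=snap('side','s6'); b=a[120:320,240:450]; cv2.imwrite('pics/s6c.png',cv2.resize(b[:,:,::-1],None,fx=3,fy=3))
```

```text
9.275 [-0.44584976  0.10582347  2.07795246  0.13143456  0.62198694  1.25184354] [ 1.27232392 -1.20536937  1.52141848]
[-0.3 -0.5  0.1] [-0.   0.1 -0. ]
[-0.3 -0.5 40.1] [-0.   0.1 -0. ]
[-0.3 -0.5 60.1] [-0.   0.1 -0. ]
[-0.2 -0.5 66.1] [-0.   0.1 -0. ]
```

View pics/w6.png

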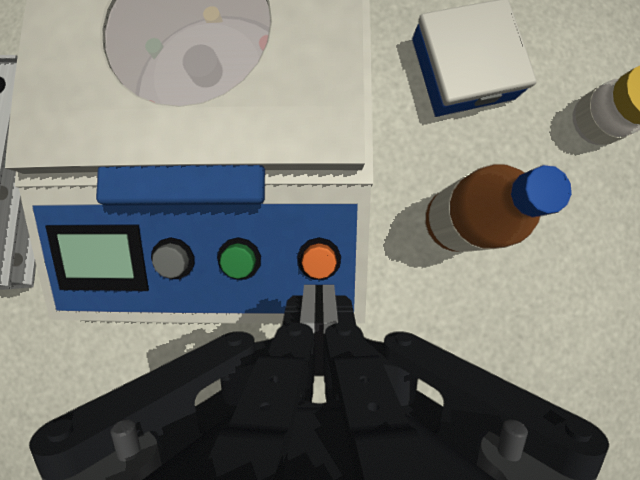

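View pics/s6c.png

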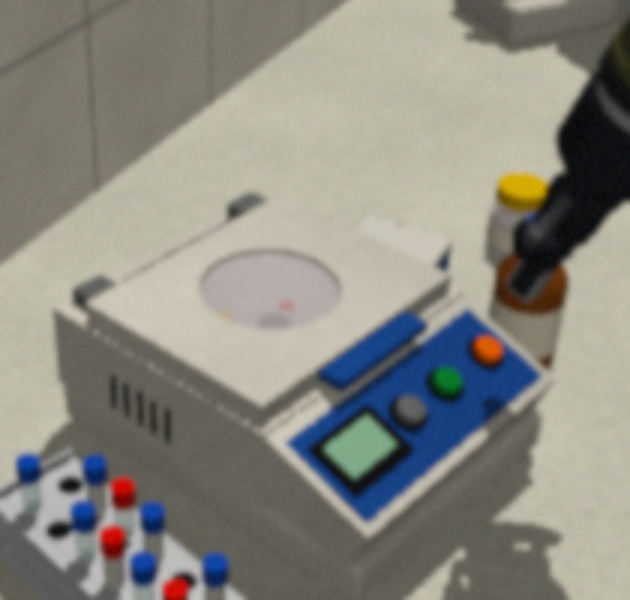

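Emit:
arm_command --series '[{"dx": 0,"dy": 0,"dz": 15,"wx": 0,"wy": 0,"wz": 0,"jaw": 0},{"dx": 0,"dy": 0,"dz": 30,"wx": 0,"wy": 0,"wz": 0,"jaw": 0},{"dx": 0,"dy": 0,"dz": 42,"wx": 0,"wy": 0,"wz": 0,"jaw": 0},{"dx": 0,"dy": 0,"dz": 50,"wx": 0,"wy": 0,"wz": 0,"jaw": 0},{"dx": 0,"dy": 0,"dz": 50,"wx": 0,"wy": 0,"wz": 0,"jaw": 0},{"dx": 0,"dy": 0,"dz": 50,"wx": 0,"wy": 0,"wz": 0,"jaw": 0}]'

```text
time: 10.12
tcp_pos: [0.4135, -0.1295, 0.2739]
eef_rot: [0.019, 0.979, -0.108, 0.173]
wrist_force: [0.4, 0.4, -0.3]
grip_width: -0.0001
```

Run:
```python
from h import *
p,q=cur(); s=env.get_state(); print(s['time'],s['joints'],s['wrist_force'])
for h in (0,-.006):
  t=np.array([-h*np.sin(.349),-.0013,.101+h*np.cos(.349)]); rows([(tcp(t,.349),rot(.349))],p,q)
snap('wrist','w7')
```

```text
10.125 [-0.43467657  0.209589    2.11521614  0.15863647  0.47998082  1.22752169] [ 0.44527469  0.39027808 -0.25207126]
[-0.9 -0.2 10.7] [-0. -0.  0.]
[-0.9 -0.2 16.7] [-0. -0.  0.]
```

View pics/w7.png

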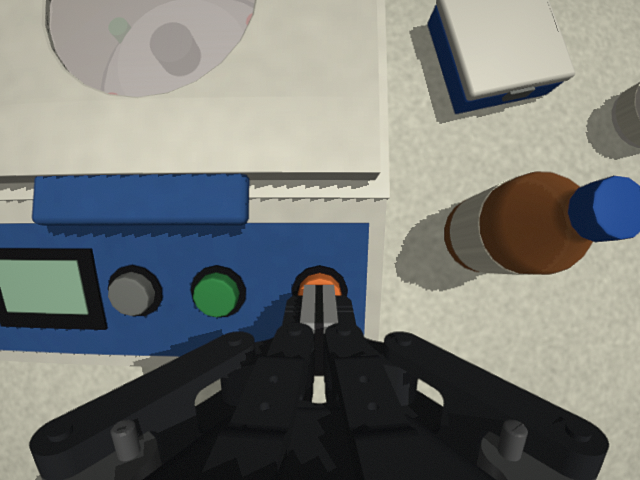

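Emit:
arm_command --series '[{"dx": -1,"dy": 0,"dz": 4,"wx": 0,"wy": 0,"wz": 0,"jaw": 0},{"dx": -1,"dy": 0,"dz": 8,"wx": 0,"wy": 0,"wz": 0,"jaw": 0},{"dx": -1,"dy": 0,"dz": 10,"wx": 0,"wy": 0,"wz": 0,"jaw": 0},{"dx": -1,"dy": 0,"dz": 10,"wx": 0,"wy": 0,"wz": 0,"jaw": 0}]'

```text
time: 10.68
tcp_pos: [0.4157, -0.1301, 0.2639]
eef_rot: [0.019, 0.979, -0.108, 0.172]
wrist_force: [-1.9, -1.0, 3.1]
grip_width: -0.0001
```

Emit:
arm_command --series '[{"dx": 0,"dy": 0,"dz": 2,"wx": 0,"wy": 0,"wz": 0,"jaw": 0},{"dx": 0,"dy": 0,"dz": 2,"wx": 0,"wy": 0,"wz": 0,"jaw": 0}]'

```text
time: 10.92
tcp_pos: [0.4163, -0.1302, 0.2621]
eef_rot: [0.019, 0.979, -0.108, 0.173]
wrist_force: [-1.7, -0.3, 4.3]
grip_width: 0.0001
```

Emit:
arm_command --series '[{"dx": 0,"dy": 0,"dz": 2,"wx": 0,"wy": 0,"wz": 0,"jaw": 0},{"dx": 0,"dy": 0,"dz": 2,"wx": 0,"wy": 0,"wz": 0,"jaw": 0}]'

```text
time: 11.18
tcp_pos: [0.417, -0.1303, 0.2602]
eef_rot: [0.019, 0.979, -0.108, 0.173]
wrist_force: [-3.1, 0.2, 5.6]
grip_width: 0.0002
```

Emit:
arm_command --series '[{"dx": 0,"dy": 0,"dz": 1,"wx": 0,"wy": 0,"wz": 0,"jaw": 0},{"dx": 0,"dy": 0,"dz": 1,"wx": 0,"wy": 0,"wz": 0,"jaw": 0}]'

```text
time: 11.42
tcp_pos: [0.4173, -0.1304, 0.2593]
eef_rot: [0.019, 0.979, -0.108, 0.173]
wrist_force: [-4.0, -0.3, 5.3]
grip_width: 0.0003
```

Emit:
arm_command --series '[{"dx": 0,"dy": 0,"dz": 1,"wx": 0,"wy": 0,"wz": 0,"jaw": 0},{"dx": 0,"dy": 0,"dz": 1,"wx": 0,"wy": 0,"wz": 0,"jaw": 0}]'

```text
time: 11.68
tcp_pos: [0.4175, -0.1304, 0.2586]
eef_rot: [0.019, 0.979, -0.108, 0.173]
wrist_force: [-4.9, 0.1, 8.8]
grip_width: -0.0
```

Emit:
arm_command --series '[{"dx": 0,"dy": 0,"dz": 1,"wx": 0,"wy": 0,"wz": 0,"jaw": 0},{"dx": 0,"dy": 0,"dz": 1,"wx": 0,"wy": 0,"wz": 0,"jaw": 0}]'

```text
time: 11.92
tcp_pos: [0.4175, -0.1304, 0.2584]
eef_rot: [0.019, 0.979, -0.108, 0.173]
wrist_force: [-10.5, 0.8, 19.2]
grip_width: -0.0001
```

Emit:
arm_command --series '[{"dx": 0,"dy": 0,"dz": 1,"wx": 0,"wy": 0,"wz": 0,"jaw": 0},{"dx": 0,"dy": 0,"dz": 1,"wx": 0,"wy": 0,"wz": 0,"jaw": 0}]'

```text
time: 12.18
tcp_pos: [0.4174, -0.1303, 0.2582]
eef_rot: [0.019, 0.979, -0.108, 0.173]
wrist_force: [-15.5, 2.3, 29.5]
grip_width: 0.0001
```

Emit:
arm_command --series '[{"dx": 0,"dy": 0,"dz": -1.2,"wx": 0,"wy": 0,"wz": 0,"jaw": 0},{"dx": 0,"dy": 0,"dz": -1.2,"wx": 0,"wy": 0,"wz": 0,"jaw": 0},{"dx": 0,"dy": 0,"dz": -1.2,"wx": 0,"wy": 0,"wz": 0,"jaw": 0},{"dx": 0,"dy": 0,"dz": -1.2,"wx": 0,"wy": 0,"wz": 0,"jaw": 0},{"dx": 0,"dy": 0,"dz": -1.2,"wx": 0,"wy": 0,"wz": 0,"jaw": 0},{"dx": 0,"dy": 0,"dz": -1.2,"wx": 0,"wy": 0,"wz": 0,"jaw": 0}]'

```text
time: 12.92
tcp_pos: [0.4175, -0.1304, 0.2584]
eef_rot: [0.019, 0.979, -0.108, 0.173]
wrist_force: [-9.5, 1.6, 16.1]
grip_width: -0.0
```

Run:
```python
from h import *
snap('wrist','w8')
a=snap('side','s8'); b=a[120:320,240:450]; cv2.imwrite('pics/s8c.png',cv2.resize(b[:,:,::-1],None,fx=3,fy=3))
```

```text
(no output)
```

View pics/w8.png

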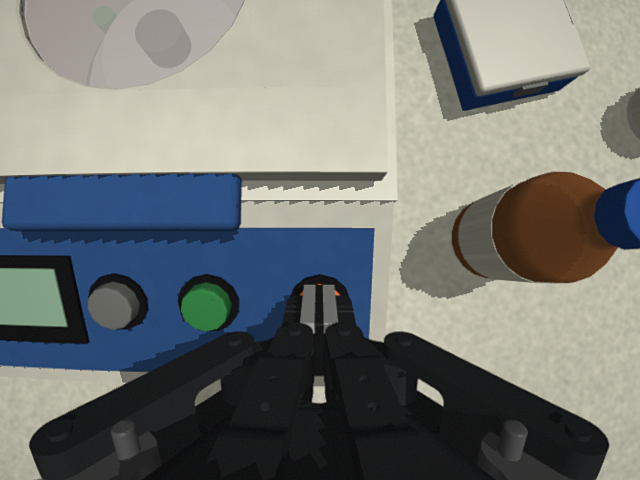

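View pics/s8c.png

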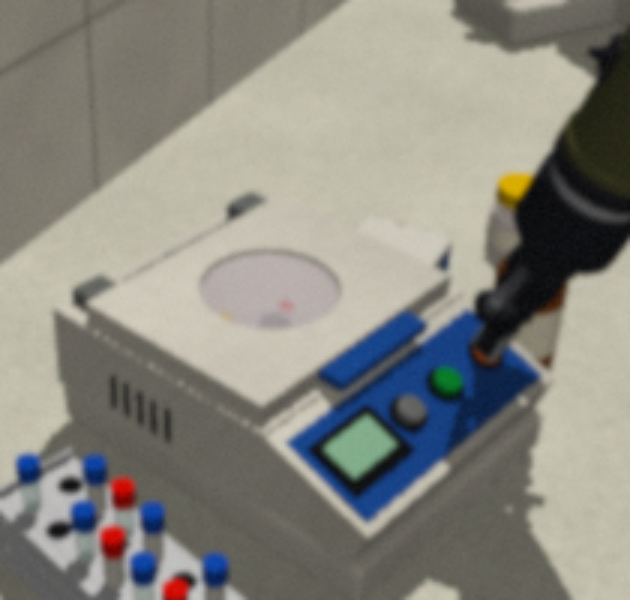

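Emit:
arm_command --series '[{"dx": 0,"dy": 0,"dz": 0,"wx": 0,"wy": 0,"wz": 0,"jaw": 0},{"dx": 0,"dy": 0,"dz": 0,"wx": 0,"wy": 0,"wz": 0,"jaw": 0},{"dx": 0,"dy": 0,"dz": 0,"wx": 0,"wy": 0,"wz": 0,"jaw": 0},{"dx": 0,"dy": 0,"dz": 0,"wx": 0,"wy": 0,"wz": 0,"jaw": 0},{"dx": 0,"dy": 0,"dz": 0,"wx": 0,"wy": 0,"wz": 0,"jaw": 0},{"dx": 0,"dy": 0,"dz": 0,"wx": 0,"wy": 0,"wz": 0,"jaw": 0},{"dx": 0,"dy": 0,"dz": 0,"wx": 0,"wy": 0,"wz": 0,"jaw": 0},{"dx": 0,"dy": 0,"dz": 0,"wx": 0,"wy": 0,"wz": 0,"jaw": 0},{"dx": 0,"dy": 0,"dz": 0,"wx": 0,"wy": 0,"wz": 0,"jaw": 0},{"dx": 0,"dy": 0,"dz": 0,"wx": 0,"wy": 0,"wz": 0,"jaw": 0},{"dx": 0,"dy": 0,"dz": 0,"wx": 0,"wy": 0,"wz": 0,"jaw": 0},{"dx": 0,"dy": 0,"dz": 0,"wx": 0,"wy": 0,"wz": 0,"jaw": 0}]'

```text
time: 14.52
tcp_pos: [0.4175, -0.1304, 0.2584]
eef_rot: [0.019, 0.979, -0.108, 0.173]
wrist_force: [-9.4, 0.8, 17.0]
grip_width: 0.0
```

Emit:
arm_command --series '[{"dx": 0,"dy": 0,"dz": 0,"wx": 0,"wy": 0,"wz": 0,"jaw": 0},{"dx": 0,"dy": 0,"dz": 0,"wx": 0,"wy": 0,"wz": 0,"jaw": 0},{"dx": 0,"dy": 0,"dz": 0,"wx": 0,"wy": 0,"wz": 0,"jaw": 0},{"dx": 0,"dy": 0,"dz": 0,"wx": 0,"wy": 0,"wz": 0,"jaw": 0},{"dx": 0,"dy": 0,"dz": 0,"wx": 0,"wy": 0,"wz": 0,"jaw": 0},{"dx": 0,"dy": 0,"dz": 0,"wx": 0,"wy": 0,"wz": 0,"jaw": 0},{"dx": 0,"dy": 0,"dz": 0,"wx": 0,"wy": 0,"wz": 0,"jaw": 0},{"dx": 0,"dy": 0,"dz": 0,"wx": 0,"wy": 0,"wz": 0,"jaw": 0},{"dx": 0,"dy": 0,"dz": 0,"wx": 0,"wy": 0,"wz": 0,"jaw": 0},{"dx": 0,"dy": 0,"dz": 0,"wx": 0,"wy": 0,"wz": 0,"jaw": 0},{"dx": 0,"dy": 0,"dz": 0,"wx": 0,"wy": 0,"wz": 0,"jaw": 0},{"dx": 0,"dy": 0,"dz": 0,"wx": 0,"wy": 0,"wz": 0,"jaw": 0}]'

```text
time: 16.02
tcp_pos: [0.4175, -0.1304, 0.2585]
eef_rot: [0.019, 0.979, -0.108, 0.173]
wrist_force: [-9.1, 0.7, 16.8]
grip_width: 0.0001
```

Emit:
arm_command --series '[{"dx": 0,"dy": 0,"dz": 0,"wx": 0,"wy": 0,"wz": 0,"jaw": 0},{"dx": 0,"dy": 0,"dz": 0,"wx": 0,"wy": 0,"wz": 0,"jaw": 0},{"dx": 0,"dy": 0,"dz": 0,"wx": 0,"wy": 0,"wz": 0,"jaw": 0},{"dx": 0,"dy": 0,"dz": 0,"wx": 0,"wy": 0,"wz": 0,"jaw": 0},{"dx": 0,"dy": 0,"dz": 0,"wx": 0,"wy": 0,"wz": 0,"jaw": 0},{"dx": 0,"dy": 0,"dz": 0,"wx": 0,"wy": 0,"wz": 0,"jaw": 0},{"dx": 0,"dy": 0,"dz": 0,"wx": 0,"wy": 0,"wz": 0,"jaw": 0},{"dx": 0,"dy": 0,"dz": 0,"wx": 0,"wy": 0,"wz": 0,"jaw": 0}]'

```text
time: 17.02
tcp_pos: [0.4175, -0.1304, 0.2585]
eef_rot: [0.019, 0.979, -0.108, 0.173]
wrist_force: [-9.7, 1.0, 17.3]
grip_width: 0.0002
```

Run:
```python
from workcell import env
print(env.sign_off())
```

```text
the job is handed in; nothing more can be done
None
```

The centrifuge is pulsing: the lid is shut and the closed fingers are still holding the orange key down on its stop. The job is handed in; the interface gave no verdict.

- **Lid:** I lowered it with the closed fingertips at about 0.4 rad/s, slowing to about 0.15 rad/s or less near the end. It met its stop with the fingertips 126 mm above the bench, where 125 mm was expected, at about 15 N. The side picture showed it closed flat, and it was still shut after the press began.
- **Pulse key:** I pressed along the key's own axis until the force rose sharply, at about 6 mm of travel judged from the force and the hand position. The push peaked at about 33 N, and I then eased it back to a steady 19–20 N. I held it for about 5 s before handing in.
- **Other keys and objects:** In the last wrist and side pictures the green and grey keys were out. The bystanders that could be seen looked undisturbed, judged by eye.

One disagreement: the wrist camera put the key and lip about 2.6 mm to the right of my fit from the two fixed cameras. I split the difference, and the close-up then showed the fingers centred on the key. I did not check for the rotor actually turning.

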